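# Put the sockets back in the socket set box

## Task

Put the four loose sockets from the bench back into the open socket set box, each standing upright with its hexagonal opening up, right down in the round well that is made for its size: the smallest socket in the smallest well, and so on up to the largest. The ball bearing lying among them and the red fan hub belong to the motor job, so leave them where they lie.

Things in the scene. Friction and masses are not known exactly. Their poses are not given: they have to be found in the camera images.
- socket17_mid (a point): the smallest of four loose bright steel sockets: a plain upright cylinder 22 mm in diameter and 36 mm high with a hexagonal opening in its top, standing on the bench; this point is its centre, half-way up (18 mm above its underside); z points up out of that opening. Once home in its well its upper 22 mm stand clear above the box rim
- socket24_mid (a point): the second smallest of four loose bright steel sockets: a plain upright cylinder 34 mm in diameter and 40 mm high with a hexagonal opening in its top, standing on the bench; this point is its centre, half-way up (20 mm above its underside); z points up out of that opening. Once home in its well its upper 26 mm stand clear above the box rim
- socket32_mid (a point): the second largest of four loose bright steel sockets: a plain upright cylinder 46 mm in diameter and 44 mm high with a hexagonal opening in its top, standing on the bench; this point is its centre, half-way up (22 mm above its underside); z points up out of that opening. Once home in its well its upper 30 mm stand clear above the box rim
- socket41_mid (a point): the largest of four loose bright steel sockets: a plain upright cylinder 58 mm in diameter and 48 mm high with a hexagonal opening in its top, standing on the bench; this point is its centre, half-way up (24 mm above its underside); z points up out of that opening. Once home in its well its upper 34 mm stand clear above the box rim
- well17 (a point): the smallest of four round wells in the grey steel socket set box: 32 mm in diameter, 12 mm deep, 3 mm chamfer at the mouth, black floor, in its own square grey plastic insert 82 x 82 mm. This point: centre of the mouth, level with the insert's top, 34 mm above the bench; x points across the box. The four inserts sit side by side in one row, centres 83 mm apart, in an order that changes
- well24 (a point): the second smallest of four round wells in the grey steel socket set box: 44 mm in diameter, 12 mm deep, 3 mm chamfer at the mouth, black floor, in its own square grey plastic insert 82 x 82 mm. This point: centre of the mouth, level with the insert's top, 34 mm above the bench; x points across the box. The open box is 340 x 94 mm outside; its rim is 2 mm above the insert tops
- well32 (a point): the second largest of four round wells in the grey steel socket set box: 56 mm in diameter, 12 mm deep, 3 mm chamfer at the mouth, black floor, in its own square grey plastic insert 82 x 82 mm. This point: centre of the mouth, level with the insert's top, 34 mm above the bench; x points across the box. The box's lid lies folded back flat behind it, its rim level with the box's rim
- well41 (a point): the largest of four round wells in the grey steel socket set box: 68 mm in diameter, 12 mm deep, 3 mm chamfer at the mouth, black floor, in its own square grey plastic insert 82 x 82 mm. This point: centre of the mouth, level with the insert's top, 34 mm above the bench; x points across the box. z is up, y along the row, x across the box towards its lid, for all four wells
- bearing_mid (a point): a loose ball bearing lying flat on the bench among the sockets, not a socket: steel ring 47 mm outside, 20 mm bore, 14 mm high; this point is its centre, 7 mm above its underside
- fan_hub_mid (a point): a loose red plastic fan hub lying on the bench to one side: 84 mm across, 30 mm high boss with blades round it; this point is on its axis, 15 mm above its underside

How it is judged:
By the outcome, as a careful person would: the job done as asked, in the order asked, and still so for the second after the job is handed in, with the robot touching nothing.
It also fails if it takes over 80 s, if anything falls off the work surface, if the arm or the gripper's body presses on something with over 40 N, if the wrist force passes 120 N, or if a joint passes its speed limit or range.

## Robot

A 7-joint arm with a two-finger parallel gripper is mounted at the origin on the work surface. World frame = base frame: x ahead of the robot, y to its left, z up, the work surface at z = 0. Lengths are in m, angles in degrees, forces in N, time in s.
With the tool pointing down it reaches from about 0.425 to 0.875 m from the base axis. Payload 4.7 kg.
Tool frame: the origin (TCP) lies midway between the tips of the shut fingers; the grasp point (between the pads) lies 19 mm behind it; z points along the fingers, y is the direction in which the jaws open and shut (so a half turn about z gives the same grasp; the last joint's range is limited). The gripper opens to 87 mm and grips with 3 to 60 N. Pads are 19 mm wide; open, the fingers measure 117 mm over their backs; the gripper's body (75 mm by 190 mm) begins 51 mm behind the grasp point.
Start: joints at [77.584, 18.392, -4.016, 83.108, 1.295, 78.541, -3.26], TCP at [0.149, -0.633, 0.223] pointing down, gripper open.
Joint ranges: [-163.93, 163.93], [-17.29, 119.83], [-79.2, 71.16], [3.27, 140.29], [-89.18, 269.18], [5.43, 117.66], [-154.24, 154.24]. Speed limits (degrees/s): [147.25, 147.25, 180, 180, 180, 180, 180].

## Interface

Orientations are given as [roll, pitch, yaw] about the fixed x, y, z axes, in that order (R = Rz(yaw) Ry(pitch) Rx(roll)).
In Python, from cell import env gives the robot as it stands. The module is installed in compiled form; this text tells all that it offers.
- The arm moves only by the tool servo_tool, never from a script. Its argument "plan" is a list of rows, each a list of 3 entries, a list of its own where there are three numbers: the opening, from 0 (shut) to 1 (fully open), then the shift along the tool's x, y, z in cm, then the turn, a rotation vector about the tool's x, y, z in degrees. A call has 1 to 20 rows; each row shifts and turns the pose as measured when the row begins, along the tool's axes as they then stand; what a row does not reach is not made up. A row lasts 1/12 s, in which the tool goes at most 41.7 mm and 7.16 degrees, less where a joint would pass 70% of its speed; a pose out of reach is approached as far as the arm can. A call is refused whole if a number of a shift passes 4.17 or a number of a turn 7.16, either way. A call with a gripper value outside its range is refused whole. The fingers move at their own pace and stop on an object; "force" is the grip in N (left out, the last holds). Time passes only in rows, so rows that do not move let the fingers close. It gives the time, the measured TCP pose, the force and the opening at its end, in the units of the state.
- env.get_obs(): the state, without advancing time (a new reading comes with each control period).
- env.read_camera(name): name is "scene" or "side" or "wrist"; returns a dict with "image" (384x512x3 uint8, blue, green, red), "fx", "fy", "cx", "cy" (pixels), "rvec" (rotation vector, rad) and "tvec" (3), from world to camera coordinates, as OpenCV has them; the wrist camera has in their place "T_tool_cam" (4x4, takes a point from camera to tool coordinates, whose origin is the TCP and whose axes are the flange's). Camera axes: x right, y down, z forward; pixel columns grow to the right and rows downward; lengths in m; the calibration is good to about 2 mm. The wrist camera is an equidistant fisheye: a pixel r from the principal point sees the ray r / f radians off the axis. A picture is of the moment at which its call begins: read the wrist's pose just before it. There is no depth.
- env.sign_off(): hands the job in, once; it reports no verdict.
The state is a dict: "time_s": time; "qpos": joint angles; "joint_velocities": joint speeds; "effort": joint torques, N m; "tool_pos": TCP position; "tool_rot": TCP orientation; "force": force on the tool from outside, world axes, zero at the start; "wrist_torque": the same for the moment, N m; "grip_width": finger opening in m.
Only numpy, scipy, OpenCV 4.12 (cv2) and the standard library are available. Lean on these libraries where they do the work, as an engineer would, in place of code of your own. Each camera call takes 0.05 s, during which the arm holds its last target. There are 200 camera calls.

## Working session

There is one attempt and no reset: what is moved stays moved. The work goes in short steps, Python scripts to look and compute and a tool call to move; the robot and the scene stay as the last step left them, time stands still between calls to the robot, and variables do not carry over. Pictures are saved under pics/ and viewed, about 12 in all and at most 16, crops included, and the job is handed in when it is done.

Besides the shell and the picture viewer there is one more tool, called by a JSON object that holds its "fn" and its "kwargs". servo_tool: Moves the arm, as the interface text tells. Its arguments: {"type":"object","properties":{"plan":{"type":"array"},"force":{"type":"number"}},"required":["plan"]}

```bash
mkdir -p pics; cat > h.py <<'E'
import numpy as np,cv2
from cell import env
from scipy.spatial.transform import Rotation as R
E
python3 - <<'E'
from h import *
o=env.get_obs();print({k:np.round(v,3) for k,v in o.items()})
for n in("scene","side","wrist"):
    c=env.read_camera(n);cv2.imwrite(f"pics/a_{n}.png",c["image"])
    print(n,{k:np.round(v,4).tolist() for k,v in c.items() if k!="image"})
E
```

```text
{'time_s': np.float64(0.0), 'qpos': array([77.583, 18.439, -4.015, 83.175,  1.295, 78.539, -3.26 ]), 'joint_velocities': array([-0.032, -0.011, -0.012,  0.123, -0.062,  0.078,  0.007]), 'effort': array([ 0.0000e+00, -4.9128e+01, -4.0300e-01, -3.1253e+01, -6.4000e-02,
        4.3000e-02,  0.0000e+00]), 'tool_pos': array([ 0.149, -0.632,  0.221]), 'tool_rot': array([-1.79892e+02,  6.00000e-03,  1.32260e+01]), 'force': array([-0.206, -0.405, -0.642]), 'wrist_torque': array([0.012, 0.007, 0.057]), 'grip_width': np.float64(0.087)}
scene {'fx': 413.3291, 'fy': 413.3291, 'cx': 251.5047, 'cy': 194.9871, 'rvec': [2.2884, 0.9849, -0.3432], 'tvec': [-0.3795, -0.272, 1.4123]}
side {'fx': 470.0847, 'fy': 470.0847, 'cx': 256.5648, 'cy': 197.4328, 'rvec': [0.3488, -2.8476, 1.037], 'tvec': [0.5449, 0.1359, 1.2253]}
wrist {'fx': 297.3186, 'fy': 297.3186, 'cx': 255.5701, 'cy': 192.4596, 'T_tool_cam': [[0.0009, -0.956, -0.2932, 0.0799], [1.0, 0.0008, 0.0006, 0.0006], [-0.0003, -0.2932, 0.956, -0.1624], [0.0, 0.0, 0.0, 1.0]]}
```

View pics/a_scene.png

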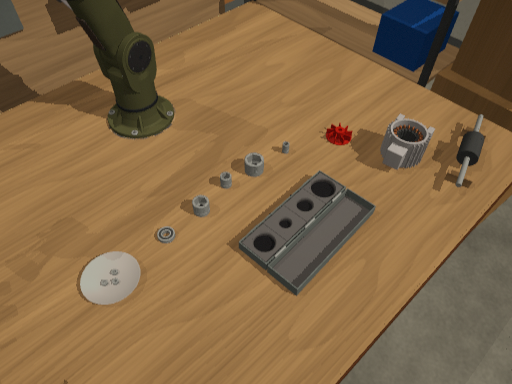

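View pics/a_side.png

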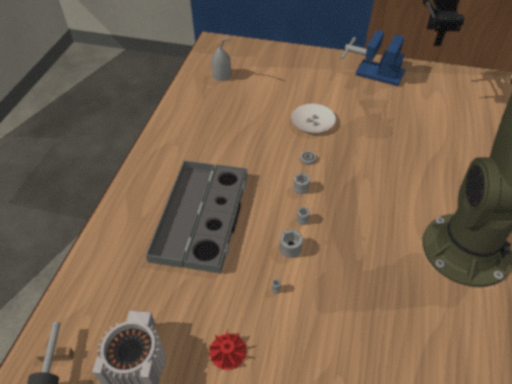

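The scene view shows the sockets at about (285,147), (255,164), (226,180) and (201,206), the bearing at (165,234), and the wells at (323,188), (305,206), (285,223) and (264,243). In the side view the wells are at (206,250), (214,225), (220,200) and (228,179). I'll triangulate these first.

```bash
cat >> h.py <<'E'
def ray(cam,uv,T=None):
    """world origin and direction; cam = dict; T = tool pose 4x4 for wrist"""
    d=np.array([(uv[0]-cam["cx"])/cam["fx"],(uv[1]-cam["cy"])/cam["fy"]])
    if T is None:
        Rm=cv2.Rodrigues(np.array(cam["rvec"],float))[0]
        v=Rm.T@np.array([d[0],d[1],1]);o=-Rm.T@np.array(cam["tvec"],float).ravel()
    else:
        r=np.hypot(*d);M=T@np.array(cam["T_tool_cam"])
        v=M[:3,:3]@np.array([*(d*np.sinc(r/np.pi)),np.cos(r)]);o=M[:3,3]
    return o,v/np.linalg.norm(v)
def proj(cam,P,T=None):
    P=np.asarray(P,float)
    if T is None: return cv2.projectPoints(P.reshape(-1,1,3),np.array(cam["rvec"]),np.array(cam["tvec"]),np.array([[cam["fx"],0,cam["cx"]],[0,cam["fy"],cam["cy"]],[0,0,1.]]),None)[0].reshape(-1,2)
    M=np.linalg.inv(T@np.array(cam["T_tool_cam"]));q=P.reshape(-1,3)@M[:3,:3].T+M[:3,3]
    r=np.hypot(q[:,0],q[:,1]);k=np.arctan2(r,q[:,2])/r
    return np.c_[cam["cx"]+cam["fx"]*q[:,0]*k,cam["cy"]+cam["fy"]*q[:,1]*k]
def tri(rays):
    A=np.zeros((3,3));b=np.zeros(3)
    for o,v in rays: M=np.eye(3)-np.outer(v,v);A+=M;b+=M@o
    P=np.linalg.solve(A,b);return P,max(np.linalg.norm(np.cross(v,P-o)) for o,v in rays)
def onz(r,z): o,v=r;return o+v*(z-o[2])/v[2]
def toolT(o=None):
    o=o or env.get_obs();T=np.eye(4);T[:3,:3]=R.from_euler('xyz',o["tool_rot"],degrees=True).as_matrix();T[:3,3]=o["tool_pos"];return T
E
python3 - <<'E'
from h import *
s=env.read_camera("scene");d=env.read_camera("side")
P={"s17":((285,145),(277,283)),"s41":((255,158),(290,239)),"s24":((226,176),(303,212)),"s32":((201,201),(301,179)),"bear":((165,234),(309,157)),"hub":((339,133),(228,350)),
"wA":((323,188),(206,250)),"wB":((305,205),(214,225)),"wC":((285,223),(220,200)),"wD":((264,242),(228,179))}
for k,(a,b) in P.items():
    p,e=tri([ray(s,a),ray(d,b)]);print(k,p.round(4),round(e*1000,1),"r",np.hypot(p[0],p[1]).round(3))
E
```

```text
s17 [0.4549 0.2317 0.0283] 2.3 r 0.51
s41 [0.4471 0.1113 0.049 ] 1.0 r 0.461
s24 [0.4326 0.0086 0.0369] 1.8 r 0.433
s32 [ 0.4588 -0.1037  0.042 ] 1.0 r 0.47
bear [ 0.4561 -0.2294  0.0078] 1.9 r 0.511
hub [0.5258 0.4131 0.0118] 2.5 r 0.669
wA [0.6504 0.1825 0.0296] 2.1 r 0.676
wB [0.6551 0.1009 0.0278] 2.3 r 0.663
wC [0.6622 0.016  0.0311] 0.3 r 0.662
wD [ 0.6644 -0.0656  0.0291] 1.5 r 0.668
```

View pics/a_wrist.png

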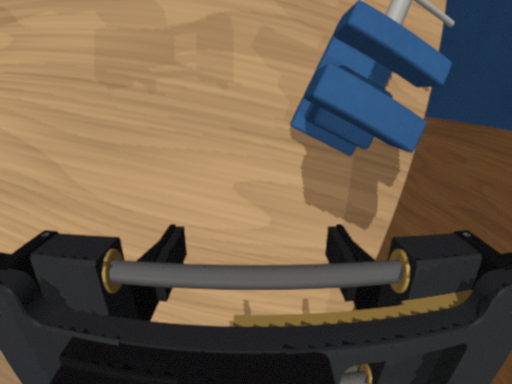

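Heights and reach agree with the text. I'm moving over the scene with a half-yaw correction so I can take a wrist look.

{"fn": "servo_tool", "kwargs": {"plan": [[1,[3,-2.2,0],[0,0,1]],[1,[3,-2.2,0],[0,0,1]],[1,[3,-2.2,0],[0,0,1]],[1,[3,-2.2,0],[0,0,1]],[1,[3,-2.2,0],[0,0,1]],[1,[3,-2.2,0],[0,0,1]],[1,[3,-2.2,0],[0,0,1]],[1,[3,-2.2,0],[0,0,1]],[1,[3,-2.2,0],[0,0,1]],[1,[3,-2.2,0],[0,0,1]],[1,[3,-2.2,0],[0,0,1]],[1,[3,-2.2,0],[0,0,1]],[1,[3,-2.2,0],[0,0,1]],[1,[0.3,-4,0],[0,0,0]],[1,[0.3,-4,0],[0,0,0]],[1,[0.3,-4,0],[0,0,0]],[1,[0.3,-4,0],[0,0,0]],[1,[0.3,-4,0],[0,0,0]],[1,[0,0,0],[0,0,0]],[1,[0,0,0],[0,0,0]]]}}

```text
time_s: 1.92
tool_pos: [0.5322, -0.0803, 0.2156]
tool_rot: [-179.9, 0.2, -0.9]
force: [-0.1, -2.1, 0.7]
grip_width: 0.0872
```

```bash
cat >> h.py <<'E'
import json
def snap(n):
    o=env.get_obs();c=env.read_camera("wrist");cv2.imwrite(f"pics/{n}.png",c["image"])
    json.dump({"T":toolT(o).tolist(),**{k:np.array(c[k]).tolist() for k in("fx","fy","cx","cy","T_tool_cam")}},open(f"pics/{n}.json","w"))
    print(n,"t",round(o["time_s"],2),o["tool_pos"].round(4),o["tool_rot"].round(2),"F",o["force"].round(1),"w",round(o["grip_width"],4));return c
def load(n): c=json.load(open(f"pics/{n}.json"));return c,np.array(c["T"])
E
python3 -c "
from h import *
snap('w1');print(env.get_obs()['qpos'].round(1))"
```

```text
w1 t 1.92 [ 0.5322 -0.0803  0.2156] [-179.89    0.19   -0.92] F [-0.1 -2.1  0.7] w 0.0872
[ 34.3   7.  -30.7  98.6   3.5  75.7 -88. ]
```

View pics/w1.png

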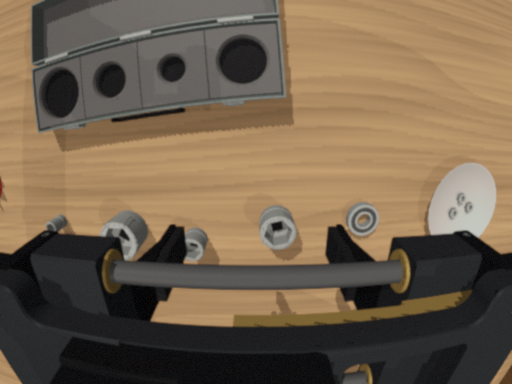

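Wrist view: the wells are at (243,60), (173,68), (110,80) and (60,92). The sockets are at (57,222), (126,232), (195,242) and (278,227), with the bearing at (362,218). A second wrist position comes next, for stereo.

{"fn": "servo_tool", "kwargs": {"plan": [[1,[0.1,-4,0],[0,0,0]],[1,[0.1,-4,0],[0,0,0]],[1,[0.1,-4,0],[0,0,0]],[1,[0.1,-4,0],[0,0,0]],[1,[0.1,-4,0],[0,0,0]],[1,[0,-1,0],[0,0,-1]],[1,[0,0,0],[0,0,0]],[1,[0,0,0],[0,0,0]]]}}

```text
time_s: 2.63
tool_pos: [0.5449, 0.1229, 0.2151]
tool_rot: [-179.9, 0.2, -1.2]
force: [-0.5, -1.0, 0.4]
grip_width: 0.0872
```

```bash
python3 - <<'E'
from h import *
snap('w2');print(env.get_obs()['qpos'].round(1))
for n in('w1','w2'):
    c,T=load(n);im=cv2.imread(f"pics/{n}.png");g=im.max(2)
    m=(g<45).astype(np.uint8)
    cs,_=cv2.findContours(m,cv2.RETR_EXTERNAL,cv2.CHAIN_APPROX_NONE)
    for k in cs:
        if cv2.contourArea(k)<120: continue
        P=np.array([onz(ray(c,p,T),.034) for p in k[:,0].astype(float)])
        if P[:,0].min()<.58: continue
        (x,y),r=cv2.minEnclosingCircle((P[:,:2]*1000).astype(np.float32));print(n,k[:,0].mean(0).round(),'ctr',round(x),round(y),'D',round(2*r),'ext',np.ptp(P[:,:2]*1000,axis=0).round())
E
```

```text
w2 t 2.63 [0.5449 0.1229 0.2151] [-1.7993e+02  1.6000e-01 -1.2100e+00] F [-0.5 -1.   0.4] w 0.0872
[  19.8   10.8  -39.3   95.7    6.9   76.1 -112. ]
w1 [148. 115.] ctr 606 49 D 94 ext [ 9. 94.]
w1 [60. 92.] ctr 648 179 D 65 ext [64. 63.]
w1 [110.  80.] ctr 654 97 D 42 ext [41. 41.]
w1 [172.  68.] ctr 659 14 D 30 ext [28. 29.]
w1 [242.  60.] ctr 664 -68 D 53 ext [52. 52.]
w2 [344.  76.] ctr 659 16 D 29 ext [29. 27.]
w2 [274.  79.] ctr 654 98 D 41 ext [40. 40.]
w2 [203.  86.] ctr 649 180 D 65 ext [64. 64.]
w2 [404.  77.] ctr 664 -64 D 52 ext [52. 48.]
```

View pics/w2.png

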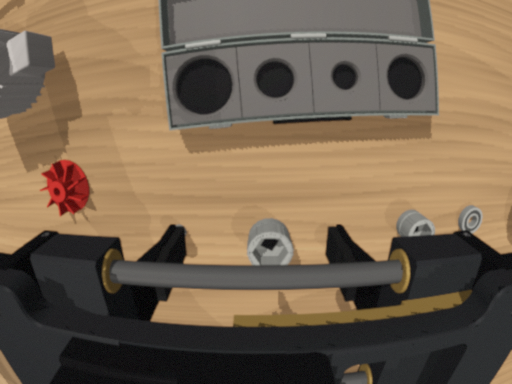

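Well sizes are clear: 41 at y≈.18, 24 at ≈.098, 17 at ≈.015 and 32 at ≈-.067. Next I'll refine the sockets from silhouette centroids across all views.

```bash
python3 - <<'E'
from h import *
est={"s17":(.455,.2317,.018,11),"s41":(.447,.1113,.024,29),"s24":(.4326,.0086,.020,17),"s32":(.4588,-.1037,.022,23),"bear":(.456,-.229,.007,23)}
V=[("scene",env.read_camera("scene"),None,None),("side",env.read_camera("side"),None,None)]
V=[(n,c,T,c["image"]) for n,c,T,_ in V]+[(n,*load(n),cv2.imread(f"pics/{n}.png")) for n in("w1","w2")]
for k,(x,y,z,r) in est.items():
    rays=[]
    for n,c,T,im in V:
        u,v=proj(c,[[x,y,z]],T)[0]
        if not(12<u<500 and 5<v<(235 if T is not None else 380)): continue
        s=cv2.cvtColor(im,cv2.COLOR_BGR2HSV)[:,:,1];m=(s<75).astype(np.uint8)
        N,L,st,ce=cv2.connectedComponentsWithStats(m)
        w=[i for i in range(1,N) if np.hypot(*(ce[i]-(u,v)))<14 and st[i,4]>12]
        if not w: print(k,n,"none");continue
        i=max(w,key=lambda i:st[i,4])
        # predicted silhouette: hull of top and bottom rims
        a=np.linspace(0,2*np.pi,60);P=np.r_[[[x+r/1e3*np.cos(t),y+r/1e3*np.sin(t),h] for h in(0,2*z) for t in a]]
        h=cv2.convexHull(proj(c,P,T).astype(np.float32))[:,0];mo=cv2.moments(h);hc=np.array([mo["m10"],mo["m01"]])/mo["m00"]
        # fill holes
        cs,_=cv2.findContours((L==i).astype(np.uint8),cv2.RETR_EXTERNAL,cv2.CHAIN_APPROX_NONE);mm=cv2.moments(cv2.drawContours(np.zeros_like(m),cs,-1,1,-1),True);cc=np.array([mm["m10"],mm["m01"]])/mm["m00"]
        ro=ray(c,np.array([u,v])+cc-hc,T);rays.append(ro)
        print(k,n,cc.round(1),"area",int(mm["m00"]),"pred",int(mo["m00"]),"onz",onz(ro,z)[:2].round(4))
    if len(rays)>1: p,e=tri(rays);print("  ->",p.round(4),"resid mm",round(e*1e3,1))
E
```

```text
s17 scene [285.3 147.2] area 70 pred 85 onz [0.4577 0.2341]
s17 side [275.9 285.5] area 113 pred 124 onz [0.455 0.232]
s17 w1 none
  -> [0.4564 0.2332 0.0184] resid mm 1.6
s41 scene [253.8 164.1] area 396 pred 427 onz [0.447  0.1083]
s41 side [290.6 243.1] area 552 pred 570 onz [0.4447 0.1056]
s41 w1 none
  -> [0.4459 0.1072 0.0248] resid mm 1.6
s24 scene [225.4 179.6] area 165 pred 186 onz [0.4323 0.0079]
s24 side [302.8 215.2] area 200 pred 212 onz [0.4311 0.0052]
  -> [0.4319 0.0069 0.0211] resid mm 1.1
s32 scene [200.7 205.4] area 313 pred 337 onz [ 0.4582 -0.1054]
s32 side [301.3 182.9] area 302 pred 316 onz [ 0.4566 -0.1078]
s32 w1 [276.8 227.5] area 1345 pred 1376 onz [ 0.4556 -0.1074]
s32 w2 none
  -> [ 0.4571 -0.1065  0.0231] resid mm 1.8
bear scene [165.7 234.2] area 246 pred 250 onz [ 0.4593 -0.2275]
bear side [307.8 157.3] area 184 pred 175 onz [ 0.4581 -0.2297]
bear w1 [362.1 218.5] area 882 pred 865 onz [ 0.4571 -0.2298]
bear w2 none
  -> [ 0.4585 -0.2284  0.0082] resid mm 1.5
```

{"fn": "servo_tool", "kwargs": {"plan": [[1,[-1.5,-1.9,1.8],[0,0,-1]],[1,[-1.5,-1.9,1.8],[0,0,0]],[1,[-1.5,-1.9,1.8],[0,0,0]],[1,[-1.5,-1.9,1.8],[0,0,0]],[1,[-1.5,-1.9,1.8],[0,0,0]],[1,[-1.5,-1.9,1.8],[0,0,0]],[1,[0,0,0],[0,0,0]],[1,[0,0,0],[0,0,0]]]}}

```text
time_s: 3.45
tool_pos: [0.4625, 0.2195, 0.1028]
tool_rot: [179.6, -0.2, -2.5]
force: [1.5, 0.4, 1.1]
grip_width: 0.087
```

```bash
python3 -c "
from h import *
snap('w3');print(env.get_obs()['qpos'].round(1))"
```

```text
w3 t 3.45 [0.4625 0.2195 0.1028] [179.56  -0.21  -2.45] F [1.5 0.4 1.1] w 0.087
[  11.5   11.   -43.6  109.6    9.    62.8 -128.2]
```

View pics/w3.png

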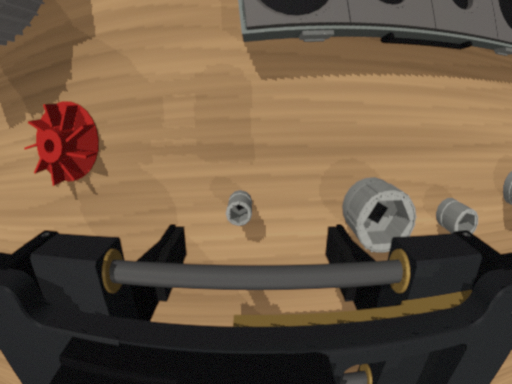

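The small socket is at (239,208), just left of the jaw centre line (about 256).

```bash
python3 - <<'E'
from h import *
c,T=load('w3')
print(onz(ray(c,(239,208),T),.018).round(4),onz(ray(c,(239.5,213.5),T),.036).round(4),proj(c,[[.4555,.2325,.018]],T))
print(onz(ray(c,(379,216),T),.024).round(4),onz(ray(c,(457,216),T),.02).round(4))
E
```

```text
[0.4534 0.233  0.018 ] [0.455  0.2317 0.036 ] [[239.38533536 205.69209288]]
[0.4409 0.1039 0.024 ] [0.432  0.0045 0.02  ]
```

{"fn": "servo_tool", "kwargs": {"plan": [[1,[-0.4,-0.65,1],[0,0,-1.2]],[1,[-0.4,-0.65,1],[0,0,-1.2]],[1,[0,0,0],[0,0,0]],[1,[0,0,0],[0,0,0]]]}}

```text
time_s: 3.83
tool_pos: [0.458, 0.2295, 0.082]
tool_rot: [179.5, -0.3, -0.3]
force: [-0.0, 0.2, 0.9]
grip_width: 0.0871
```

{"fn": "servo_tool", "kwargs": {"plan": [[1,[-0.35,-0.3,2],[0,0,0]],[1,[0,0,2],[0,0,0]],[1,[0,0,1.7],[0,0,0]],[1,[0,0,0.8],[0,0,0]],[1,[0,0,0],[0,0,0]],[1,[0,0,0],[0,0,0]]]}}

```text
time_s: 4.33
tool_pos: [0.4592, 0.2314, 0.0167]
tool_rot: [179.6, -0.6, -0.5]
force: [0.6, -0.6, 0.6]
grip_width: 0.0873
```

{"fn": "servo_tool", "kwargs": {"plan": [[1,[-0.45,-0.1,0],[0,0,0]],[1,[0,0,0],[0,0,0]],[0,[0,0,0],[0,0,0]],[0,[0,0,0],[0,0,0]],[0,[0,0,0],[0,0,0]],[0,[0,0,0],[0,0,0]],[0,[0,0,0],[0,0,0]],[0,[0,0,0],[0,0,0]],[0,[0,0,0],[0,0,0]]], "force": 25}}

```text
time_s: 5.08
tool_pos: [0.4577, 0.2337, 0.0213]
tool_rot: [179.7, -1.1, -0.6]
force: [-0.7, 0.3, -0.7]
grip_width: 0.0483
```

{"fn": "servo_tool", "kwargs": {"plan": [[0,[-0.2,0,0.4],[0,-1,0]],[0,[0,0,0.1],[0,-0.3,0]],[0,[0,0,0.05],[0,0,0]],[0,[0,0,0.05],[0,0,0]],[0,[0,0,0.05],[0,0,0]],[0,[0,0,0.05],[0,0,0]],[0,[0,0,0.05],[0,0,0]]]}}

```text
time_s: 5.67
tool_pos: [0.4557, 0.2336, 0.0145]
tool_rot: [179.6, 0.5, -0.6]
force: [-1.2, -0.7, 5.5]
grip_width: 0.0216
```

{"fn": "servo_tool", "kwargs": {"plan": [[0,[0,0,-2],[0,0,0]],[0,[0,0,-3],[0,0,0]],[0,[0,0,-3],[0,0,0]],[0,[1.5,1.5,-2],[0,0,0]],[0,[2.5,2.7,0],[0,0,0]],[0,[2.5,2.7,0],[0,0,0]],[0,[2.5,2.7,0],[0,0,0]],[0,[2.5,2.7,0],[0,0,0]],[0,[2.5,2.7,0],[0,0,0]],[0,[2.5,2.7,0],[0,0,0]],[0,[2,2.2,0],[0,0,0]],[0,[0.8,0.9,0],[0,0,0]],[0,[0,0,0],[0,0,0]],[0,[0,0,0],[0,0,0]]]}}

```text
time_s: 6.83
tool_pos: [0.6534, 0.0174, 0.1153]
tool_rot: [179.5, 0.7, -0.2]
force: [-0.9, 0.9, -0.5]
grip_width: 0.0212
```

```bash
python3 -c "
from h import *
snap('w4');print(env.get_obs()['qpos'].round(1))"
```

```text
w4 t 6.83 [0.6534 0.0174 0.1153] [ 1.7947e+02  6.6000e-01 -1.6000e-01] F [-0.9  0.9 -0.5] w 0.0212
[  22.1   27.1  -34.6   88.4   16.4   70.3 -105.5]
```

View pics/w4.png

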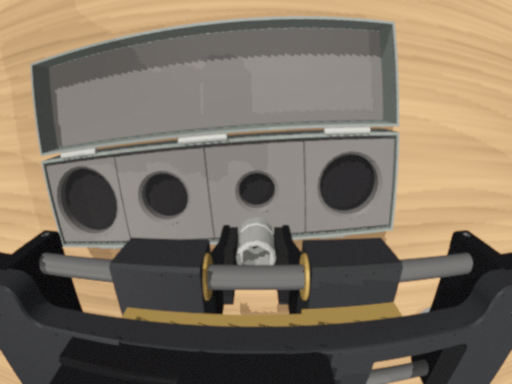

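The small socket is held upright at (256,240). Well 17 is at (256,188), 24 at (165,194), 41 at (90,198) and 32 at (348,183).

```bash
python3 - <<'E'
from h import *
c,T=load('w4');im=cv2.imread("pics/w4.png");g=im.max(2)
cs,_=cv2.findContours((g<50).astype(np.uint8),cv2.RETR_EXTERNAL,cv2.CHAIN_APPROX_NONE)
for k in cs:
    q=k[:,0].mean(0)
    if cv2.contourArea(k)<300 or q[1]>225: continue
    for z in(.034,.022):
        P=np.array([onz(ray(c,p,T),z) for p in k[:,0].astype(float)])[:,:2]*1000
        (x,y),r=cv2.minEnclosingCircle(P.astype(np.float32));print(q.round(),z,'ctr',round(x,1),round(y,1),'D',round(2*r),np.ptp(P,axis=0).round())
# mouth edge (chamfer) of well17 by hand
for p in((256,188),): print(onz(ray(c,p,T),.034).round(4))
# held socket: left/right edges near top
print(proj(c,[[.6534,.0174,.1363],[.659,.0155,.034],[.659,.0155,.022]],T).round(1))
E
```

```text
[256. 188.] 0.034 ctr 661.2 15.0 D 29 [26. 28.]
[256. 188.] 0.022 ctr 657.5 14.9 D 31 [27. 30.]
[165. 194.] 0.034 ctr 656.7 95.4 D 40 [37. 38.]
[165. 194.] 0.022 ctr 652.8 99.2 D 42 [39. 40.]
[ 81. 193.] 0.034 ctr 655.1 179.0 D 56 [50. 50.]
[ 81. 193.] 0.022 ctr 651.2 187.0 D 59 [53. 52.]
[347. 182.] 0.034 ctr 666.5 -65.3 D 52 [50. 49.]
[347. 182.] 0.022 ctr 663.1 -69.4 D 54 [52. 52.]
[0.6618 0.0154 0.034 ]
[[254.3 257.6]
 [255.8 191.1]
 [255.7 187.1]]
```

{"fn": "servo_tool", "kwargs": {"plan": [[0,[0.6,0.2,1.5],[0.5,0.6,0]],[0,[0,0,2],[0,0,0]],[0,[0,0,1.5],[0,0,0]],[0,[0,0,0.05],[0,0,0]],[0,[0,0,0.05],[0,0,0]]]}}

```text
time_s: 7.3
tool_pos: [0.6543, 0.0283, 0.0653]
tool_rot: [-179.8, 0.0, 0.7]
force: [-0.6, 0.2, 0.4]
grip_width: 0.0213
```

{"fn": "servo_tool", "kwargs": {"plan": [[0,[0.5,1.3,0],[0,0,0.5]],[0,[0,0,0.05],[0,0,0]],[0,[0,0,0.05],[0,0,0]]]}}

```text
time_s: 7.55
tool_pos: [0.6594, 0.0185, 0.0669]
tool_rot: [-179.7, -0.1, 0.5]
force: [-0.7, 0.7, -0.6]
grip_width: 0.0217
```

{"fn": "servo_tool", "kwargs": {"plan": [[0,[0.05,0.3,1],[0,0,0]],[0,[0.05,0,1],[0,0,0]],[0,[0,0,0.05],[0,0,0]]]}}

```text
time_s: 7.8
tool_pos: [0.6625, 0.0145, 0.0473]
tool_rot: [-179.8, -0.3, 0.4]
force: [-0.5, 0.0, -0.8]
grip_width: 0.0211
```

{"fn": "servo_tool", "kwargs": {"plan": [[0,[-0.3,0,0.3],[0,0,0]],[0,[0,0,0.4],[0,0,0]],[0,[0,0,0.1],[0,0,0]],[0,[0,0,0.1],[0,0,0]]]}}

```text
time_s: 8.13
tool_pos: [0.6588, 0.0143, 0.0365]
tool_rot: [-179.8, -0.3, 0.4]
force: [-2.5, -0.4, 9.2]
grip_width: 0.0212
```

The socket has seated: contact came at TCP 0.0365, exactly as predicted. I'll release it and rise.

{"fn": "servo_tool", "kwargs": {"plan": [[0.7,[0,0,0],[0,0,0]],[0.7,[0,0,0],[0,0,0]],[0.7,[0,0,0],[0,0,0]],[0.7,[0,0,0],[0,0,0]],[0.7,[0,0,-1],[0,0,0]],[1,[0,0,-2.5],[0,0,0]],[1,[0,0,-3],[0,0,0]],[1,[-1,0,-2],[0,0,0]],[1,[0,0,0],[0,0,0]]]}}

```text
time_s: 8.88
tool_pos: [0.6474, 0.0149, 0.1258]
tool_rot: [-179.7, -0.1, 0.5]
force: [0.7, -0.3, 0.6]
grip_width: 0.0733
```

```bash
python3 -c "
from h import *
snap('w5');print(env.get_obs()['qpos'].round(1))"
```

```text
w5 t 8.88 [0.6474 0.0149 0.1258] [-1.797e+02 -1.000e-01  4.800e-01] F [ 0.7 -0.3  0.6] w 0.0733
[  23.8   25.5  -35.4   89.4   15.1   69.8 -103.7]
```

View pics/w5.png

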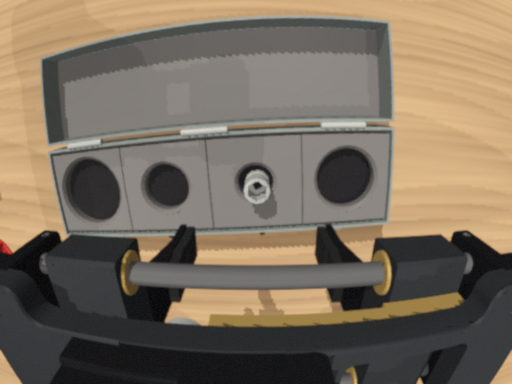

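Socket 17 stands upright in its well at (256,186). Next is socket 24.

{"fn": "servo_tool", "kwargs": {"plan": [[1,[-3,0.1,-0.3],[0,0,0]],[1,[-3.6,0.1,0],[0,0,0]],[1,[-3.6,0.1,0],[0,0,0]],[1,[-3.6,0.1,0],[0,0,0]],[1,[-3.6,0.1,0],[0,0,0]],[1,[-3,0.1,1],[0,0,0]],[1,[-1.5,0.1,2],[0,0,0]],[1,[0,0,0],[0,0,0]],[1,[0,0,0],[0,0,0]]]}}

```text
time_s: 9.68
tool_pos: [0.4184, 0.0047, 0.0889]
tool_rot: [-179.6, 0.2, 0.2]
force: [1.4, -0.2, 1.2]
grip_width: 0.0871
```

```bash
python3 -c "
from h import *
snap('w6');print(env.get_obs()['qpos'].round(1))
c,T=load('w6');print(proj(c,[[.4315,.006,.04],[.4315,.006,.02],[.444,.1055,.048],[.456,-.1072,.044]],T).round(1))"
```

```text
w6 t 9.68 [0.4184 0.0047 0.0889] [-179.62    0.22    0.24] F [ 1.4 -0.2  1.2] w 0.0871
[ 35.7  -2.  -38.5 122.   -2.   59.9 -91.6]
[[253.1 195. ]
 [253.5 187.5]
 [122.4 181.5]
 [400.3 167.1]]
```

View pics/w6.png

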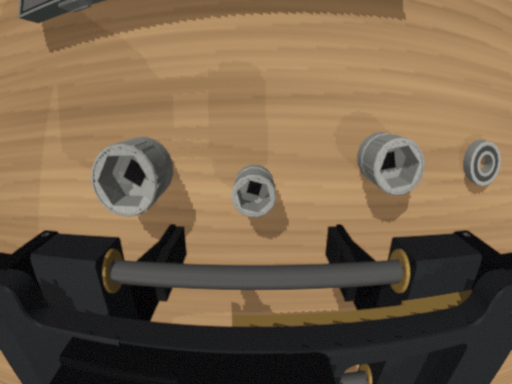

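Views agree: the 24 top is at (254,196) against a predicted (253,195).

{"fn": "servo_tool", "kwargs": {"plan": [[1,[1.2,-0.1,1.5],[0,0,0]],[1,[0,0,2],[0,0,0]],[1,[0,0,1.5],[0,0,0]],[1,[0,0,0.1],[0,0,0]],[1,[0,0,0.05],[0,0,0]]]}}

```text
time_s: 10.15
tool_pos: [0.4423, 0.008, 0.0406]
tool_rot: [-179.3, -0.4, 0.3]
force: [0.5, 0.8, -1.5]
grip_width: 0.0868
```

{"fn": "servo_tool", "kwargs": {"plan": [[1,[-1,0.2,0.8],[-0.5,0,0]],[1,[0,0,0.8],[0,0,0]],[1,[0,0,0.3],[0,0,0]],[1,[0,0,0.05],[0,0,0]]]}}

```text
time_s: 10.48
tool_pos: [0.4352, 0.0064, 0.022]
tool_rot: [-179.8, -0.6, 0.3]
force: [0.8, 0.0, -0.7]
grip_width: 0.0867
```

{"fn": "servo_tool", "kwargs": {"plan": [[1,[-0.35,0,0.3],[0,-0.6,0]],[0,[0,0,0.1],[0,0,0]],[0,[0,0,0.03],[0,0,0]],[0,[0,0,0.03],[0,0,0]],[0,[0,0,0.03],[0,0,0]],[0,[0,0,0.03],[0,0,0]]]}}

```text
time_s: 10.98
tool_pos: [0.4323, 0.0061, 0.0173]
tool_rot: [-179.9, -0.1, 0.3]
force: [0.4, -0.5, -0.1]
grip_width: 0.0612
```

{"fn": "servo_tool", "kwargs": {"plan": [[0,[-0.05,0,0.03],[0,0,0]],[0,[0,0,0.03],[0,0,0]],[0,[0,0,0.03],[0,0,0]],[0,[0,0,0.03],[0,0,0]],[0,[0,0,0.03],[0,0,0]],[0,[0,0,0.02],[0,0,0]],[0,[0,0,0],[0,0,0]],[0,[0,0,0],[0,0,0]]]}}

```text
time_s: 11.65
tool_pos: [0.4322, 0.0061, 0.0163]
tool_rot: [-179.9, -0.1, 0.3]
force: [-1.6, -0.1, 1.0]
grip_width: 0.0333
```

{"fn": "servo_tool", "kwargs": {"plan": [[0,[0,0,-2],[0,0,0]],[0,[0,0,-3],[0,0,0]],[0,[0,0,-3],[0,0,0]],[0,[2,-1,-1.5],[0,0,0]],[0,[3.5,-1.5,0],[0,0,0]],[0,[3.5,-1.5,0],[0,0,0]],[0,[3.5,-1.5,0],[0,0,0]],[0,[3.5,-1.5,0],[0,0,0]],[0,[3,-1.2,0],[0,0,0]],[0,[2,-1,0],[0,0,0]],[0,[0.8,-0.3,0],[0,0,0]],[0,[0,0,0],[0,0,0]],[0,[0,0,0],[0,0,0]]]}}

```text
time_s: 12.73
tool_pos: [0.6543, 0.1008, 0.1034]
tool_rot: [179.9, 0.5, -0.3]
force: [-0.2, 0.8, -1.1]
grip_width: 0.0336
```

{"fn": "servo_tool", "kwargs": {"plan": [[0,[0.1,0.3,1.5],[0,0.4,0]],[0,[0,0,1.5],[0,0,0]],[0,[0,0,0.5],[0,0,0]],[0,[0,0,0],[0,0,0]],[0,[0,0,0],[0,0,0]]]}}

```text
time_s: 13.15
tool_pos: [0.651, 0.0946, 0.0665]
tool_rot: [179.8, 0.3, -0.4]
force: [-0.5, 0.1, -0.9]
grip_width: 0.0334
```

```bash
python3 -c "
from h import *
snap('w7');c,T=load('w7')
print(proj(c,[[.655,.0975,.034],[.6595,.015,.058]],T).round(1))"
```

```text
w7 t 13.15 [0.651  0.0946 0.0665] [179.76   0.3   -0.38] F [-0.5  0.1 -0.9] w 0.0334
[[249.9 214.4]
 [375.  219.4]]
```

View pics/w7.png

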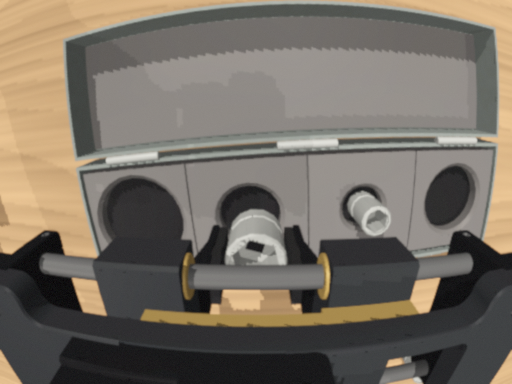

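Socket 24 is held upright above well 24 at about (250,212). I need about +4 mm in x and +3 mm in y.

{"fn": "servo_tool", "kwargs": {"plan": [[0,[0.4,-0.3,0.5],[0,0,0]],[0,[0,0,0.7],[0,0,0]],[0,[0,0,0.3],[0,0,0]],[0,[0,0,0],[0,0,0]]]}}

```text
time_s: 13.53
tool_pos: [0.6569, 0.0975, 0.0532]
tool_rot: [179.8, 0.0, -0.4]
force: [0.0, 0.4, -1.6]
grip_width: 0.0335
```

{"fn": "servo_tool", "kwargs": {"plan": [[0,[-0.15,0,0.7],[0,0,0]],[0,[0,0,0.5],[0,0,0]],[0,[0,0,0.2],[0,0,0]],[0,[0,0,0.1],[0,0,0]]]}}

```text
time_s: 13.87
tool_pos: [0.6558, 0.0979, 0.0383]
tool_rot: [179.7, -0.0, -0.4]
force: [-5.4, -1.2, 13.8]
grip_width: 0.0336
```

Seated with floor contact at 0.0383. I'll release it and head for socket 32.

{"fn": "servo_tool", "kwargs": {"plan": [[0.8,[0,0,0],[0,0,0]],[0.8,[0,0,0],[0,0,0]],[0.8,[0,0,0],[0,0,0]],[0.8,[0,0,0],[0,0,0]],[0.8,[0,0,-1],[0,0,0]],[1,[0,0,-2.5],[0,0,0]],[1,[0,0,-3],[0,0,0]],[1,[-1,1,-2],[0,0,0]],[1,[-2.7,2.8,0],[0,0,0]],[1,[-2.7,2.8,0],[0,0,0]],[1,[-2.7,2.8,0],[0,0,0]],[1,[-2.7,2.8,0],[0,0,0]],[1,[-2.7,2.8,0],[0,0,0]],[1,[-2.7,2.8,0.5],[0,0,0]],[1,[-1.6,1.6,0.5],[0,0,0]],[1,[-0.6,0.6,0.5],[0,0,0]],[1,[0,0,0],[0,0,0]],[1,[0,0,0],[0,0,0]]]}}

```text
time_s: 15.37
tool_pos: [0.4567, -0.1039, 0.1193]
tool_rot: [179.7, -0.7, -0.1]
force: [-0.0, 0.2, 0.1]
grip_width: 0.0872
```

```bash
python3 - <<'E'
from h import *
snap('w8');c,T=load('w8');print(env.get_obs()['qpos'].round(1))
im=cv2.imread('pics/w8.png');s=cv2.cvtColor(im,cv2.COLOR_BGR2HSV)[:,:,1]
N,L,st,ce=cv2.connectedComponentsWithStats((s<75).astype(np.uint8))
x,y,z,r=.456,-.1072,.022,.023
a=np.linspace(0,6.28,60);P=np.array([[x+r*np.cos(t),y+r*np.sin(t),h] for h in(0,.044) for t in a])
h=cv2.convexHull(proj(c,P,T).astype(np.float32))[:,0];print("pred bbox",h.min(0),h.max(0))
for i in range(1,N):
    if st[i,4]>500: print(st[i],ce[i].round(1))
E
```

```text
w8 t 15.37 [ 0.4567 -0.1039  0.1193] [ 1.7973e+02 -7.4000e-01 -1.3000e-01] F [-0.   0.2  0.1] w 0.0872
[ 47.1   2.  -37.9 114.9   1.6  62.7 -81.6]
pred bbox [230.77477 165.5927 ] [284.9903  227.45418]
[    0     0   269    78 11243] [102.5  24. ]
[ 461  121   51  116 4809] [489.  181.4]
[ 231  167   55   61 2565] [257.7 197.4]
[ 354  166   46   47 1527] [376.9 188.9]
[    0   176   512   208 57080] [245.  310.3]
```

View pics/w8.png

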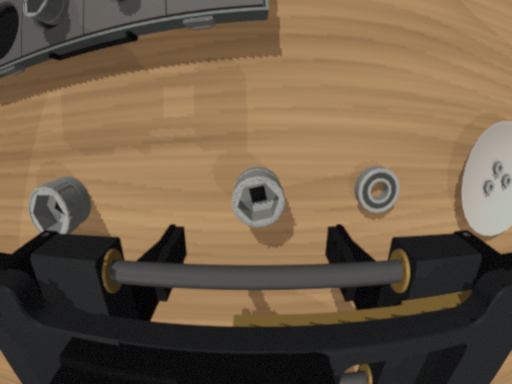

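Socket 32's silhouette at (258,197) matches the prediction within 1 px. Descending.

{"fn": "servo_tool", "kwargs": {"plan": [[1,[0,0.3,1.5],[0,-0.7,0]],[1,[0,0,2.5],[0,0,0]],[1,[0,0,2],[0,0,0]],[1,[0,0,0.5],[0,0,0]],[1,[0,0,0],[0,0,0]],[1,[0,0,0],[0,0,0]]]}}

```text
time_s: 15.92
tool_pos: [0.4685, -0.0967, 0.0562]
tool_rot: [-180.0, -0.6, 0.9]
force: [-0.3, -0.3, 0.2]
grip_width: 0.0873
```

{"fn": "servo_tool", "kwargs": {"plan": [[1,[-1.2,1.05,0],[0,0,0]],[1,[0,0,0.05],[0,0,0]],[1,[0,0,0.05],[0,0,0]]]}}

```text
time_s: 16.17
tool_pos: [0.4606, -0.105, 0.0582]
tool_rot: [-180.0, -0.9, 1.1]
force: [-0.8, -0.4, 0.3]
grip_width: 0.0871
```

{"fn": "servo_tool", "kwargs": {"plan": [[1,[-0.5,0.2,1.5],[0,0,0]],[1,[0,0,1.5],[0,0,0]],[1,[0,0,0.7],[0,0,0]],[1,[0,0,0.1],[0,0,0]],[1,[0,0,0],[0,0,0]]]}}

```text
time_s: 16.58
tool_pos: [0.4628, -0.1061, 0.0239]
tool_rot: [179.9, -1.5, 1.2]
force: [0.2, 0.2, 0.2]
grip_width: 0.0872
```

{"fn": "servo_tool", "kwargs": {"plan": [[1,[-0.6,0.1,0.3],[0,-1.3,0.5]],[1,[0,0,0.2],[0,0,0.3]],[1,[0,0,0.05],[0,0,0]],[1,[0,0,0],[0,0,0]]]}}

```text
time_s: 16.92
tool_pos: [0.4585, -0.1072, 0.0198]
tool_rot: [179.8, -0.3, 0.4]
force: [0.9, 0.2, -0.0]
grip_width: 0.0871
```

Nearly there. Closing now (87 to 46 mm takes about 0.8 s).

{"fn": "servo_tool", "kwargs": {"plan": [[0,[-0.25,0,0.2],[0,-0.3,0]],[0,[0,0,0.05],[0,0,0]],[0,[0,0,0.03],[0,0,0]],[0,[0,0,0.03],[0,0,0]],[0,[0,0,0.03],[0,0,0]],[0,[0,0,0.03],[0,0,0]],[0,[0,0,0.03],[0,0,0]],[0,[0,0,0.03],[0,0,0]],[0,[0,0,0.02],[0,0,0]],[0,[0,0,0],[0,0,0]],[0,[0,0,0],[0,0,0]],[0,[0,0,0],[0,0,0]]], "force": 30}}

```text
time_s: 17.92
tool_pos: [0.4563, -0.1073, 0.0161]
tool_rot: [179.8, 0.0, 0.3]
force: [-1.1, 0.8, 1.5]
grip_width: 0.045
```

{"fn": "servo_tool", "kwargs": {"plan": [[0,[0,0,-2],[0,0,0]],[0,[0,0,-3],[0,0,0]],[0,[0,0,-3],[0,0,0]],[0,[2,-0.5,-1.5],[0,0,0]],[0,[3.5,-0.7,0],[0,0,0]],[0,[3.5,-0.7,0],[0,0,0]],[0,[3.5,-0.7,0],[0,0,0]],[0,[3.5,-0.7,0],[0,0,0]],[0,[2.5,-0.4,0],[0,0,0]],[0,[1.5,-0.2,0],[0,0,0]],[0,[0.6,-0.1,0],[0,0,0]],[0,[0,0,0],[0,0,0]],[0,[0,0,0],[0,0,0]]]}}

```text
time_s: 19.0
tool_pos: [0.6611, -0.0681, 0.0995]
tool_rot: [179.8, 1.1, -0.1]
force: [0.0, 0.6, -2.6]
grip_width: 0.0455
```

{"fn": "servo_tool", "kwargs": {"plan": [[0,[0.3,0,1.3],[0,0.9,0]],[0,[0,0,1.5],[0,0,0]],[0,[0,0,0.5],[0,0,0]],[0,[0,0,0],[0,0,0]],[0,[0,0,0],[0,0,0]]]}}

```text
time_s: 19.42
tool_pos: [0.658, -0.0711, 0.0636]
tool_rot: [179.6, 0.6, -0.2]
force: [0.5, 0.5, -2.2]
grip_width: 0.0453
```

```bash
python3 - <<'E'
from h import *
snap('w9');c,T=load('w9');im=cv2.imread("pics/w9.png")
print(proj(c,[[.665,-.067,.034],[.6595,.015,.058],[.655,.0975,.062]],T).round(1))
E
```

```text
w9 t 19.42 [ 0.658  -0.0711  0.0636] [179.63   0.57  -0.24] F [ 0.5  0.5 -2.2] w 0.0453
[[248.1 211.7]
 [124.5 232. ]
 [ 32.6 234.8]]
```

View pics/w9.png

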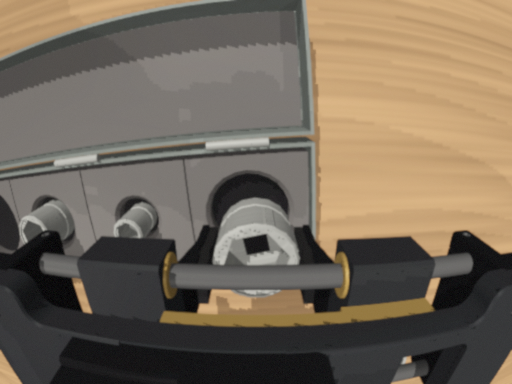

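Well 32's mouth spans u≈209–290, centre 249, which agrees with the predicted 248. Correcting, then lowering.

{"fn": "servo_tool", "kwargs": {"plan": [[0,[0.7,-0.4,0.3],[0,0.4,0]],[0,[0,0,0.7],[0,0,0]],[0,[0,0,0.1],[0,0,0]],[0,[0,0,0],[0,0,0]]]}}

```text
time_s: 19.8
tool_pos: [0.667, -0.0671, 0.0538]
tool_rot: [179.6, -0.1, -0.3]
force: [0.2, 0.7, -2.3]
grip_width: 0.0455
```

{"fn": "servo_tool", "kwargs": {"plan": [[0,[-0.2,0,0.7],[0,0,0]],[0,[0,0,0.6],[0,0,0]],[0,[0,0,0.2],[0,0,0]],[0,[0,0,0.1],[0,0,0]]]}}

```text
time_s: 20.13
tool_pos: [0.6656, -0.0669, 0.0381]
tool_rot: [179.6, -0.1, -0.3]
force: [-4.9, -0.6, 12.8]
grip_width: 0.0451
```

Seated at 0.0381. I'll release it and go to socket 41.

{"fn": "servo_tool", "kwargs": {"plan": [[0.9,[0,0,0],[0,0,0]],[0.9,[0,0,0],[0,0,0]],[0.9,[0,0,0],[0,0,0]],[0.9,[0,0,0],[0,0,0]],[0.9,[0,0,-1],[0,0,0]],[1,[0,0,-2.5],[0,0,0]],[1,[0,0,-3],[0,0,0]],[1,[-1,-0.7,-2.5],[0,0,0]],[1,[-3,-2.3,0],[0,0,0]],[1,[-3,-2.3,0],[0,0,0]],[1,[-3,-2.3,0],[0,0,0]],[1,[-3,-2.3,0],[0,0,0]],[1,[-3,-2.3,0],[0,0,0]],[1,[-3,-2.3,0],[0,0,0]],[1,[-1.8,-1.4,0],[0,0,0]],[1,[-0.7,-0.6,0],[0,0,0]],[1,[0,0,0],[0,0,0]],[1,[0,0,0],[0,0,0]]]}}

```text
time_s: 21.63
tool_pos: [0.4491, 0.1056, 0.1384]
tool_rot: [179.1, -1.2, -0.4]
force: [-0.2, -0.2, -0.2]
grip_width: 0.0868
```

```bash
python3 - <<'E'
from h import *
snap('w10');c,T=load('w10')
im=cv2.imread('pics/w10.png');s=cv2.cvtColor(im,cv2.COLOR_BGR2HSV)[:,:,1]
N,L,st,ce=cv2.connectedComponentsWithStats((s<75).astype(np.uint8))
a=np.linspace(0,6.28,60)
for x,y in((.444,.1055),(.446,.107),(.442,.104)):
    P=np.array([[x+.029*np.cos(t),y+.029*np.sin(t),h] for h in(0,.048) for t in a])
    h=proj(c,P,T);print("pred bbox",x,y,h.min(0).round(1),h.max(0).round(1))
for i in range(1,N):
    if st[i,4]>500: print(st[i],ce[i].round(1))
E
```

```text
w10 t 21.63 [0.4491 0.1056 0.1384] [179.14  -1.24  -0.38] F [-0.2 -0.2 -0.2] w 0.0868
pred bbox 0.444 0.1055 [221.  161.6] [285.3 232.3]
pred bbox 0.446 0.107 [219.3 159.8] [283.7 230.4]
pred bbox 0.442 0.104 [222.8 163.5] [286.9 234.3]
[  126     0   335    46 12307] [288.   18.3]
[ 220  163   65   70 3475] [252.2 197.8]
[487 162  25  35 714] [499.8 178.8]
[    0   225   512   159 54279] [254.7 315.7]
```

View pics/w10.png

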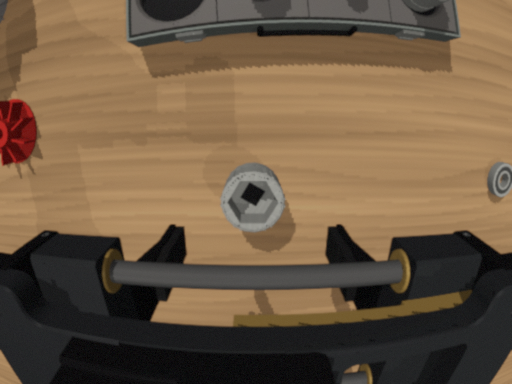

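Socket 41 is at (252,198); its box of (220–285, 163–233) fits (0.4435, 0.1055). Descending in stages.

{"fn": "servo_tool", "kwargs": {"plan": [[1,[-0.8,0,1.5],[0.7,-1.1,0]],[1,[-0.2,0,2.5],[0,0,0]],[1,[-0.2,0,1.5],[0,0,0]],[1,[0,0,0],[0,0,0]],[1,[0,0,0],[0,0,0]]]}}

```text
time_s: 22.1
tool_pos: [0.4423, 0.1008, 0.0797]
tool_rot: [-179.7, 0.0, -1.0]
force: [0.6, -0.3, 0.2]
grip_width: 0.087
```

{"fn": "servo_tool", "kwargs": {"plan": [[1,[0.1,-0.45,0.5],[0,0,-0.8]],[1,[0,0,1],[0,0,0]],[1,[0,0,0],[0,0,0]],[1,[0,0,0],[0,0,0]]]}}

```text
time_s: 22.43
tool_pos: [0.4456, 0.1047, 0.0639]
tool_rot: [-179.6, 0.0, -0.3]
force: [0.9, 0.2, 0.6]
grip_width: 0.0871
```

{"fn": "servo_tool", "kwargs": {"plan": [[1,[-0.3,-0.1,1.5],[0,0,0]],[1,[-0.1,0,1.5],[0,0,0]],[1,[-0.1,0,1],[0,0,0]],[1,[0,0,0.4],[0,0,0]],[1,[0,0,0],[0,0,0]],[1,[0,0,0],[0,0,0]]]}}

```text
time_s: 22.93
tool_pos: [0.4436, 0.1067, 0.0205]
tool_rot: [-179.6, -0.3, -0.3]
force: [-0.2, 0.6, -0.4]
grip_width: 0.0871
```

{"fn": "servo_tool", "kwargs": {"plan": [[0,[0,0.1,0.25],[0,-0.3,0]],[0,[0,0,0.05],[0,0,0]],[0,[0,0,0.03],[0,0,0]],[0,[0,0,0.03],[0,0,0]],[0,[0,0,0.03],[0,0,0]],[0,[0,0,0.03],[0,0,0]],[0,[0,0,0.03],[0,0,0]],[0,[0,0,0],[0,0,0]],[0,[0,0,0],[0,0,0]],[0,[0,0,0],[0,0,0]]], "force": 40}}

```text
time_s: 23.77
tool_pos: [0.446, 0.1061, 0.0185]
tool_rot: [-179.6, -0.2, -0.3]
force: [-1.1, -0.2, 1.4]
grip_width: 0.0574
```

{"fn": "servo_tool", "kwargs": {"plan": [[0,[0,0,-2],[0,0,0]],[0,[0,0,-3],[0,0,0]],[0,[0,0,-3],[0,0,0]],[0,[2,-0.8,-2],[0,0,0]],[0,[3.5,-1.2,0],[0,0,0]],[0,[3.5,-1.2,0],[0,0,0]],[0,[3.5,-1.2,0],[0,0,0]],[0,[3.5,-1.2,0],[0,0,0]],[0,[2.5,-0.9,0],[0,0,0]],[0,[1.2,-0.5,0],[0,0,0]],[0,[0.4,-0.3,0],[0,0,0]],[0,[0,0,0],[0,0,0]],[0,[0,0,0],[0,0,0]]]}}

```text
time_s: 24.85
tool_pos: [0.645, 0.1703, 0.1039]
tool_rot: [179.6, 1.2, -0.8]
force: [-0.6, 0.7, -3.4]
grip_width: 0.0572
```

{"fn": "servo_tool", "kwargs": {"plan": [[0,[0.6,-1,1],[0.4,1,0]],[0,[0,0,1.5],[0,0,0]],[0,[0,0,0.5],[0,0,0]],[0,[0,0,0],[0,0,0]],[0,[0,0,0],[0,0,0]]]}}

```text
time_s: 25.27
tool_pos: [0.6453, 0.1758, 0.0705]
tool_rot: [179.7, 0.5, -0.8]
force: [0.3, -0.4, -3.8]
grip_width: 0.0569
```

```bash
python3 - <<'E'
from h import *
snap('w11');c,T=load('w11')
print(proj(c,[[.65,.181,.034],[.65,.215,.034],[.65,.147,.034],[.655,.0975,.062]],T).round(1))
E
```

```text
w11 t 25.27 [0.6453 0.1758 0.0705] [179.66   0.55  -0.8 ] F [ 0.3 -0.4 -3.8] w 0.0569
[[246.7 211.4]
 [199.7 211.8]
 [294.1 210.6]
 [373.5 216.9]]
```

View pics/w11.png

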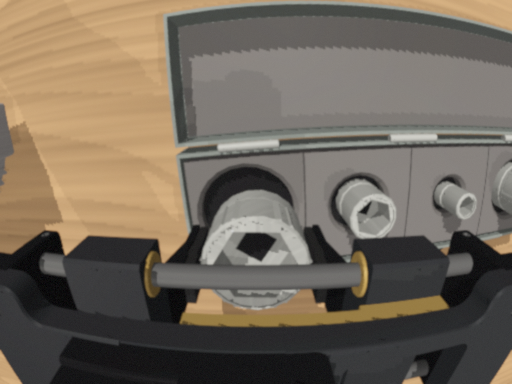

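Well 41's mouth spans u≈201–296, centre 248, which puts it at y≈0.180. The sockets already placed stand upright. Correcting, then lowering.

{"fn": "servo_tool", "kwargs": {"plan": [[0,[0.5,-0.45,0.5],[0,0.3,-0.5]],[0,[0,0,0.7],[0,0,0]],[0,[0,0,0.2],[0,0,0]],[0,[0,0,0],[0,0,0]]]}}

```text
time_s: 25.65
tool_pos: [0.652, 0.1798, 0.0572]
tool_rot: [179.7, 0.0, -0.3]
force: [0.5, -0.5, -3.9]
grip_width: 0.0571
```

{"fn": "servo_tool", "kwargs": {"plan": [[0,[-0.1,0,0.8],[0,0,0]],[0,[0,0,0.6],[0,0,0]],[0,[0,0,0.2],[0,0,0]],[0,[0,0,0.1],[0,0,0]]]}}

```text
time_s: 25.98
tool_pos: [0.6516, 0.1799, 0.0408]
tool_rot: [179.7, -0.0, -0.3]
force: [-4.1, -2.5, 12.1]
grip_width: 0.0572
```

Seated. I'll release it and back off for a check.

{"fn": "servo_tool", "kwargs": {"plan": [[1,[0,0,0],[0,0,0]],[1,[0,0,0],[0,0,0]],[1,[0,0,0],[0,0,0]],[1,[0,0,0],[0,0,0]],[1,[0,0,-0.5],[0,0,0]],[1,[0,0,-1.5],[0,0,0]],[1,[0,0,-3],[0,0,0]],[1,[0,0,-3.5],[0,0,0]],[1,[-1,2,-3],[0,0,0]],[1,[-2.5,3,-1],[0,0,0]],[1,[-2.5,3,0],[0,0,0]],[1,[-2.5,3,0],[0,0,0]],[1,[0,0,0],[0,0,0]],[1,[0,0,0],[0,0,0]],[1,[0,0,0],[0,0,0]]]}}

```text
time_s: 27.23
tool_pos: [0.566, 0.0704, 0.1848]
tool_rot: [179.7, -0.9, -0.1]
force: [-0.3, -0.5, -0.7]
grip_width: 0.0872
```

```bash
python3 - <<'E'
from h import *
snap('w12');c,T=load('w12')
s=env.read_camera("scene");d=env.read_camera("side")
a=cv2.resize(s["image"][115:295,130:400],(540,360),interpolation=cv2.INTER_CUBIC);b=cv2.imread('pics/w12.png')[:230]
e=cv2.resize(d["image"][140:290,130:330],(260,195),interpolation=cv2.INTER_CUBIC)
o=np.zeros((600,800,3),np.uint8);o[:230,:512]=b;o[240:600,:540]=a;o[400:595,540:800]=e;cv2.imwrite('pics/final.png',o)
W={"17":(.6595,.015,.058),"24":(.655,.0975,.062),"32":(.665,-.067,.066),"41":(.65,.181,.07)}
for k,p in W.items(): print(k,"expected top centre in w12",proj(c,[p],T).round(1))
E
```

```text
w12 t 27.23 [0.566  0.0704 0.1848] [ 1.7966e+02 -8.5000e-01 -1.5000e-01] F [-0.3 -0.5 -0.7] w 0.0872
17 expected top centre in w12 [[310.6  93.3]]
24 expected top centre in w12 [[225.1  97.1]]
32 expected top centre in w12 [[390.6  93.1]]
41 expected top centre in w12 [[139.6 106.4]]
```

View pics/final.png

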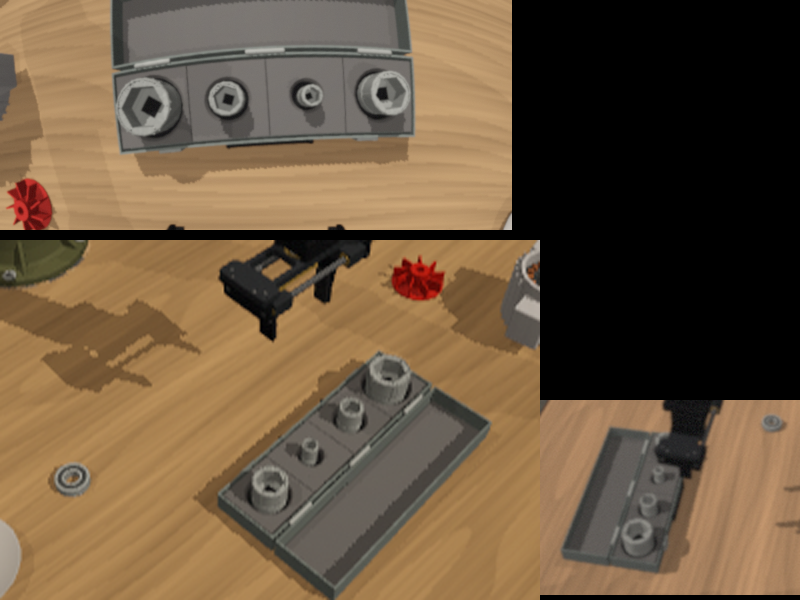

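All four stand upright in their wells, with tops at (143,107), (227,99), (309,95) and (388,94), within about 4 px of the seated predictions. The bearing and hub look untouched and the gripper is clear, so I'm handing in.

```bash
python3 -c "
from h import *
print(env.sign_off(),env.get_obs()['time_s'])"
```

```text
the job is handed in; nothing more can be done
the job is handed in; nothing more can be done
```

All four sockets are back in the box, opening up, each in the well for its size. I placed them smallest first, and the job was handed in at about 27 s of robot time.

- **Seating:** each socket met its well floor (9–14 N) with the tool within about 0.3 mm of the height worked out from its grasp on the bench. That means each one is right down in its well.
- **Last pictures:** after release, all four stand upright within about 4 px of where seated sockets should appear. I placed the 17 and 41 wells by averaging estimates that differed by a few mm, which is within the 5 mm play around each socket.
- **Left alone:** the bearing and the red fan hub were never touched and look unmoved, and the gripper was clear of everything at hand-in. I did not measure the bearing and hub positions again.
- **Went off plan:** the arm drifted up to about 11 mm on some descents. I corrected this each time before gripping or lowering.

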